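# Park the microscope objectives in their colour-coded trays

## Robot

A 6-joint arm with a two-finger parallel gripper is mounted at the origin on the work surface. World frame = base frame: x ahead of the robot, y to its left, z up, the work surface at z = 0. Lengths are in m, angles in degrees, forces in N, time in s.
With the tool pointing down it reaches from about 0.4 to 0.825 m from the base axis. Payload 7 kg.
Tool frame: the origin (TCP) lies midway between the tips of the shut fingers; the grasp point (between the pads) lies 19 mm behind it; z points along the fingers, y is the line along which they close (so a half turn about z gives the same grasp; the last joint's range is limited). The gripper opens to 88 mm and grips with 3 to 60 N. Pads are 19 mm wide; open, the fingers measure 130 mm over their backs; the gripper's body (78 mm by 193 mm) begins 47 mm behind the grasp point.
Start: joints at [83.715, 20.546, 0.682, 0, -70.136, -16.507], TCP at [0.261, 0.622, 0.198] pointing down, gripper open.
Joint ranges: [-176.03, 176.03], [-82.01, 121.73], [-58.28, 71.71], [-173.87, 95.51], [-174.79, -0.11], [-173.66, 173.66]. Speed limits (degrees/s): [136.94, 136.94, 172.46, 180, 180, 180].

## Interface

Orientations are given as [roll, pitch, yaw] about the fixed x, y, z axes, in that order (R = Rz(yaw) Ry(pitch) Rx(roll)).
In Python, from plant import ctrl gives the robot as it stands. The module is installed in compiled form; this text tells all that it offers.
- The arm moves only by the tool play_rows, never from a script. Its argument "commands" is a list that holds one entry, the list of rows, each a list of 7 numbers: the turn, a rotation vector about the tool's x, y, z in rad, then the shift along the tool's x, y, z in cm, then the finger opening in cm, from 0 to 8.76. In form: [[[ax, ay, az, x, y, z, grip], ...]]. A call has 1 to 8 rows; each row is the pose to reach, as a shift and turn from the pose commanded when the call began, along the tool's axes at that moment; what a row does not reach only later rows make up. A row lasts 1/12 s, in which the tool goes at most 41.7 mm and 7.16 degrees, less where a joint would pass 70% of its speed; a pose out of reach is approached as far as the arm can. A call with a gripper value outside its range is refused whole. The fingers move at their own pace and stop on an object; the grip force is fixed at half the most. Time passes only in rows, so rows that repeat a pose let the fingers close. It gives the time, the measured TCP pose, the force, the opening and the grip force at its end, in the units of the state.
- ctrl.get_obs(): the state, without advancing time (a new reading comes with each control period).
- ctrl.snapshot(name): name is "scene" or "top"; returns a dict with "color" (420x560x3 uint8, red, green, blue), "camera_matrix" (3x3 intrinsics, pixels), "origin" and "rotation" of the camera in the world. Camera axes: x right, y down, z forward; pixel columns grow to the right and rows downward; lengths in m; the calibration is good to about 2 mm. A picture is of the moment at which its call begins. There is no depth.
- ctrl.close_job(): hands the job in; it is judged then, once.
Trained networks look in a picture, given as the dict that the camera call returned (one of the last four; its "shot" number tells which), for a name from the list of things; names that differ only in an ending like _2 or _b are one class to them, and where a whole thing is asked for, a point or a joint stands for the part that bears it (a point fixed in the world has none). Each returns a list of dicts, best first, with "conf" (0 to 1); they miss things now and then, are a little off and sometimes report something else, mostly with a low value. They report only what shows in the picture. A call takes as long as a camera call.
- ctrl.find_in(picture, name): "bbox" ([left, top, width, height] in pixels, round what is visible of it).
The state is a dict: "clock": time; "joint_pos": joint angles; "qvel": joint speeds; "tau": joint torques, N m; "tool_pos": TCP position; "orientation": TCP orientation; "force": force on the tool from outside, world axes, zero at the start; "moment": the same for the moment, N m; "opening": finger opening in m; "gripper_force": force on a finger pad.
Only numpy, scipy, OpenCV 4.12 (cv2) and the standard library are available. Lean on these libraries where they do the work, as an engineer would, in place of code of your own. Each camera call takes 0.05 s, during which the arm holds its last target. There are 200 camera calls.

## Task

Put the four microscope objectives away: stand each one in the parking tray whose rim has the same colour as its band, nose up, flat on the tray's floor inside the rim. They are delicate, so keep them upright and set them down rather than letting them drop, and leave the amber oil bottle and the dark eyepiece standing where they are.

Things in the scene. Friction and masses are not known exactly. Their poses are not given: they have to be found in the camera images.
- red_objective: Loose microscope objective standing upright on the bench, nose up: a silver barrel with a red band and red sloping shoulder. Height 44 mm. Base 29 mm in diameter (lowest 7 mm); round barrel 30 mm in diameter from 7 to 34 mm above the base: grip here, from any side; above that a nose not over 20 mm in diameter. Mass 90 to 165 g. Origin: centre of its underside; z up its axis.
- yellow_objective: Loose microscope objective standing upright on the bench, nose up: a silver barrel with a yellow band and yellow sloping shoulder. Height 49 mm. Base 29 mm in diameter (lowest 7 mm); round barrel 30 mm in diameter from 7 to 34 mm above the base: grip here, from any side; above that a nose not over 20 mm in diameter. Mass 90 to 165 g. Origin: centre of its underside; z up its axis.
- green_objective: Loose microscope objective standing upright on the bench, nose up: a silver barrel with a green band and green sloping shoulder. Height 54 mm. Base 29 mm in diameter (lowest 7 mm); round barrel 30 mm in diameter from 7 to 34 mm above the base: grip here, from any side; above that a nose not over 20 mm in diameter. Mass 90 to 165 g. Origin: centre of its underside; z up its axis.
- blue_objective: Loose microscope objective standing upright on the bench, nose up: a silver barrel with a blue band and blue sloping shoulder. Height 60 mm. Base 29 mm in diameter (lowest 7 mm); round barrel 30 mm in diameter from 7 to 34 mm above the base: grip here, from any side; above that a nose not over 20 mm in diameter. Mass 90 to 165 g. Origin: centre of its underside; z up its axis.
- red_tray: Fixed square parking tray with a red rim, black rubber floor and a small red disc in the middle of the floor. 58 x 58 mm outside, 10 mm high; the recess is 48 x 48 mm inside the 5 mm rim, its floor 4 mm above the bench, so the rim stands 6 mm above the floor. Origin: centre of its underside, on the bench; x and y along its sides, z up.
- yellow_tray: Fixed square parking tray with a yellow rim, black rubber floor and a small yellow disc in the middle of the floor. 58 x 58 mm outside, 10 mm high; the recess is 48 x 48 mm inside the 5 mm rim, its floor 4 mm above the bench, so the rim stands 6 mm above the floor. Origin: centre of its underside, on the bench; x and y along its sides, z up.
- green_tray: Fixed square parking tray with a green rim, black rubber floor and a small green disc in the middle of the floor. 58 x 58 mm outside, 10 mm high; the recess is 48 x 48 mm inside the 5 mm rim, its floor 4 mm above the bench, so the rim stands 6 mm above the floor. Origin: centre of its underside, on the bench; x and y along its sides, z up.
- blue_tray: Fixed square parking tray with a blue rim, black rubber floor and a small blue disc in the middle of the floor. 58 x 58 mm outside, 10 mm high; the recess is 48 x 48 mm inside the 5 mm rim, its floor 4 mm above the bench, so the rim stands 6 mm above the floor. Origin: centre of its underside, on the bench; x and y along its sides, z up.
- oil_bottle: Bystander, loose: a small amber immersion-oil bottle with a white label and white cap, 30 mm in diameter, 58 mm tall, standing. Origin: centre of its underside. Must stay where it is.
- eyepiece: Bystander, loose: a standing microscope eyepiece, silver tube 29 mm in diameter up to 22 mm, above that a dark grey head 36 mm in diameter, 46 mm tall in all; no coloured band. Origin: centre of its underside. Must stay where it is. (The only other thing among these is a flat pale petri dish, 63 mm in diameter, 14.5 mm high.)

How it is judged:
By the outcome, as a careful person would: the job done as asked, in the order asked, and still so for the second after the job is handed in, with the robot touching nothing.
It also fails if it takes over 115 s, if anything falls off the work surface, if the arm or the gripper's body presses on something with over 40 N, if the wrist force passes 120 N, or if a joint passes its speed limit or range.

## Working session

There is one attempt and no reset: what is moved stays moved. The work goes in short steps, Python scripts to look and compute and a tool call to move; the robot and the scene stay as the last step left them, time stands still between calls to the robot, and variables do not carry over. Pictures are saved under pics/ and viewed, at most 14 in all, crops included, and the job is handed in when it is done.

Besides the shell and the picture viewer there is one more tool, called after ">>>" by a JSON object that holds its "op" and its "data", one argument or row to a line. play_rows: Moves the arm, as the interface text tells. Its arguments: {"type":"object","properties":{"commands":{"type":"array","items":{"type":"array","items":{"type":"array","items":{"type":"number"}}}}},"required":["commands"]}

```bash
mkdir -p pics
cat > h.py <<'E'
import numpy as np, cv2
from plant import ctrl
N=[c+"_"+k for k in("objective","tray") for c in("red","yellow","green","blue")]+["oil_bottle","eyepiece"]
def snap(n,f=None):
    s=ctrl.snapshot(n)
    if f: cv2.imwrite("pics/"+f,s["color"][:,:,::-1])
    return s
def ray(s,u,v):
    d=np.array(s["rotation"])@np.linalg.inv(s["camera_matrix"])@[u,v,1]
    return np.array(s["origin"]),d/np.linalg.norm(d)
def plane(s,u,v,z):
    o,d=ray(s,u,v); return o+d*(z-o[2])/d[2]
def proj(s,p):
    q=np.array(s["camera_matrix"])@np.array(s["rotation"]).T@(np.array(p)-s["origin"]); return q[:2]/q[2]
def tri(rs):
    A=sum(np.eye(3)-np.outer(d,d) for o,d in rs); b=sum((np.eye(3)-np.outer(d,d))@o for o,d in rs)
    return np.linalg.solve(A,b)
E
python3 - <<'E'
from h import *
np.set_printoptions(precision=4,suppress=True)
o=ctrl.get_obs(); print({k:o[k] for k in("clock","tool_pos","orientation","opening","force")})
for n in("scene","top"):
    s=snap(n,n+"0.png"); print(n,s["origin"],s["rotation"],s["camera_matrix"][0],s["shot"])
    for k in N:
        print(k,[(np.round(r["bbox"],1).tolist(),round(r["conf"],2)) for r in ctrl.find_in(s,k)[:2]])
E
```

```text
{'clock': 0.0, 'tool_pos': array([0.2613, 0.6218, 0.1968]), 'orientation': array([179.9034,  -0.0102, -22.7985]), 'opening': 0.08766914789221748, 'force': array([-0.7422, -0.0801, -0.1215])}
scene [1.0816 0.2672 0.7197] [-137.5931    0.1778  115.0152] [418.6813   0.     278.7775] 1
red_objective [([230.9, 169.7, 16.3, 19.3], 0.52)]
yellow_objective [([206.7, 231.0, 16.6, 17.8], 0.55)]
green_objective [([292.3, 274.3, 14.6, 20.5], 0.82)]
blue_objective [([405.4, 206.7, 17.5, 27.2], 0.83)]
red_tray [([134.7, 162.5, 27.7, 18.5], 0.75)]
yellow_tray [([189.4, 138.9, 29.6, 20.7], 0.75)]
green_tray [([328.6, 212.5, 30.8, 20.9], 0.96)]
blue_tray [([266.0, 201.9, 33.2, 26.1], 0.84)]
oil_bottle [([329.2, 209.8, 32.0, 23.2], 0.58), ([155.7, 185.7, 18.9, 26.2], 0.54)]
eyepiece [([455.3, 249.5, 24.1, 23.1], 0.8)]
top [ 0.4403 -0.0122  1.0836] [-176.3045    1.9866  -90.3478] [379.807   0.    282.618] 2
red_objective [([336.8, 228.6, 10.7, 10.2], 0.45)]
yellow_objective [([321.1, 161.7, 9.5, 10.8], 0.68)]
green_objective []
blue_objective []
red_tray [([412.2, 202.4, 24.8, 25.1], 0.63)]
yellow_tray [([381.2, 248.3, 26.1, 26.1], 0.64), ([182.1, 248.3, 15.8, 7.2], 0.49)]
green_tray [([227.6, 218.7, 28.4, 23.6], 0.8)]
blue_tray [([281.2, 208.0, 19.8, 24.6], 0.9)]
oil_bottle [([376.9, 176.5, 12.2, 10.2], 0.55)]
eyepiece [([141.0, 221.2, 17.6, 8.9], 0.52), ([281.4, 208.2, 19.6, 22.5], 0.28)]
```

View pics/scene0.png

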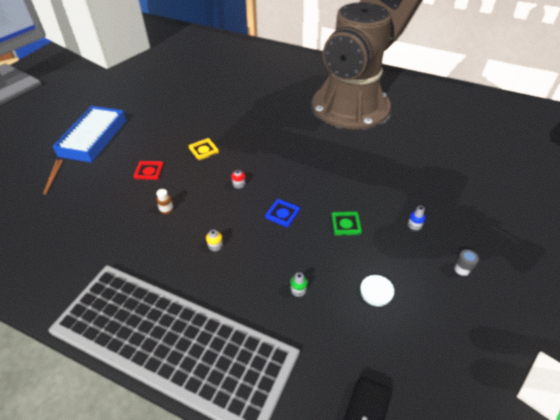

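View pics/top0.png

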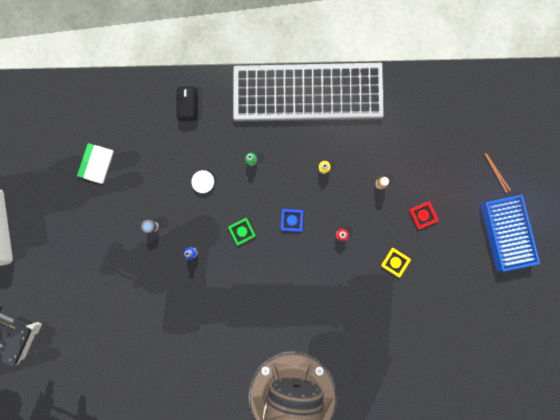

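The scene view shows trays at about red (149,170), yellow (204,149), blue (283,212) and green (346,223). Objectives are at red (238,179), yellow (214,240), green (299,284) and blue (416,217). In the top view the trays are at about red (424,215), yellow (396,263), blue (292,220) and green (242,231). Next I'll get colour centroids in both views and triangulate.

```bash
cat >> h.py <<'E'
from scipy.spatial.transform import Rotation as Ro
def fix(s):
    s=dict(s); s["rotation"]=Ro.from_euler("xyz",s["rotation"],degrees=True).as_matrix(); return s
HUE={"red":(172,8),"yellow":(20,35),"green":(40,85),"blue":(105,130)}
def mask(s,c):
    h=cv2.cvtColor(s["color"],cv2.COLOR_RGB2HSV); H=h[...,0].astype(int); a,b=HUE[c]
    m=(H>=a)&(H<=b) if a<b else (H>=a)|(H<=b)
    return m&(h[...,1]>110)&(h[...,2]>70)
def blob(s,c,uv,r):
    m=mask(s,c); yy,xx=np.mgrid[:420,:560]; k=m&(np.hypot(xx-uv[0],yy-uv[1])<r)
    w=s["color"].max(2)[k].astype(float)
    return (np.average(xx[k],weights=w),np.average(yy[k],weights=w),int(k.sum()))
E
cat > m.py <<'E'
from h import *
np.set_printoptions(precision=4,suppress=True)
S=fix(snap("scene"));T=fix(snap("top"))
P={"red":((238,179),(342,235),(149,170),(424,215)),"yellow":((214,240),(325,167),(204,149),(396,263)),
"green":((299,284),(251,159),(346,223),(242,231)),"blue":((416,217),(191,254),(283,212),(292,220))}
for c,(a,b,d,e) in P.items():
    for k,u,v,r,z in(("obj",a,b,12,.033),("tray",d,e,22,.008),("disc",d,e,6,.004)):
        x=blob(S,c,u,r);y=blob(T,c,v,r)
        p=tri([ray(S,*x[:2]),ray(T,*y[:2])])
        print(c,k,np.array(x),np.array(y),"tri",p,"planes",plane(S,*x[:2],z)[:2],plane(T,*y[:2],z)[:2],"R",round(float(np.hypot(*p[:2])),3))
for n,u,v in(("oil cap",(162,193),(384,182)),("eyepiece top",(468,256),(148,226)),("dish",(377,290),(203,182))):
    print(n,tri([ray(S,*u),ray(T,*v)]))
for s,n in((S,"S"),(T,"T")): print(n,"base projects",proj(s,[0,0,0]))
c=np.hstack([cv2.resize(S["color"][v-20:v+20,u-20:u+20],(200,200),interpolation=0) for u,v in((238,179),(214,240),(299,284),(416,217))])
d=np.hstack([cv2.resize(T["color"][v-20:v+20,u-20:u+20],(200,200),interpolation=0) for u,v in((342,235),(325,167),(251,159),(191,254))])
cv2.imwrite("pics/c1.png",np.vstack([c,d])[:,:,::-1])
E
python3 m.py
```

```text
red obj [237.5619 176.7445 101.    ] [341.8878 234.3379  90.    ] tri [ 0.4483 -0.1401  0.0278] planes [ 0.4533 -0.1377] [ 0.4479 -0.1388] R 0.47
red tray [148.0295 169.9963 513.    ] [423.2972 214.8697 428.    ] tri [ 0.5018 -0.3714  0.006 ] planes [ 0.5037 -0.3707] [ 0.5011 -0.3697] R 0.624
red disc [148.8743 170.3407 108.    ] [423.3723 214.9264  99.    ] tri [ 0.5011 -0.3711  0.0045] planes [ 0.5007 -0.3715] [ 0.5012 -0.3713] R 0.624
yellow obj [213.5316 239.0033 142.    ] [324.1186 166.4374  91.    ] tri [ 0.6384 -0.0936  0.027 ] planes [ 0.6425 -0.0911] [ 0.637  -0.0926] R 0.645
yellow tray [203.04   148.6721 465.    ] [395.4722 262.0747 443.    ] tri [ 0.3701 -0.2904  0.0056] planes [ 0.3727 -0.2892] [ 0.3699 -0.2892] R 0.47
yellow disc [203.8416 149.506  104.    ] [395.6861 262.5867 103.    ] tri [ 0.3679 -0.2913  0.001 ] planes [ 0.3708 -0.2885] [ 0.3683 -0.2908] R 0.469
green obj [298.2957 284.2681 131.    ] [250.8403 157.9959  70.    ] tri [0.6652 0.1127 0.0259] planes [0.6696 0.1139] [0.6635 0.1122] R 0.675
green tray [345.9135 223.2429 605.    ] [241.5529 231.1169 349.    ] tri [0.4592 0.1418 0.0044] planes [0.4626 0.1421] [0.459  0.1418] R 0.481
green disc [345.8915 223.0881 108.    ] [241.6035 231.1024  99.    ] tri [0.4593 0.1417 0.0049] planes [0.4587 0.1412] [0.4591 0.1422] R 0.481
blue obj [416.9358 218.2905 129.    ] [190.4783 252.2053  80.    ] tri [0.4007 0.2824 0.028 ] planes [0.4055 0.2826] [0.401  0.2807] R 0.49
blue tray [282.1317 212.7646 648.    ] [291.6787 219.8074 389.    ] tri [ 0.4906 -0.0016  0.0044] planes [ 0.4939 -0.001 ] [ 0.4901 -0.0009] R 0.491
blue disc [282.8644 212.3657 108.    ] [291.6832 219.8991 104.    ] tri [ 0.49   -0.0009  0.0055] planes [ 0.4887 -0.0015] [ 0.49   -0.0008] R 0.49
oil cap [ 0.5894 -0.2534  0.0526]
eyepiece top [0.4743 0.3966 0.0448]
dish [0.601  0.2536 0.007 ]
S base projects [350.5874 105.0855]
T base projects [292.7453 396.605 ]
```

View pics/c1.png

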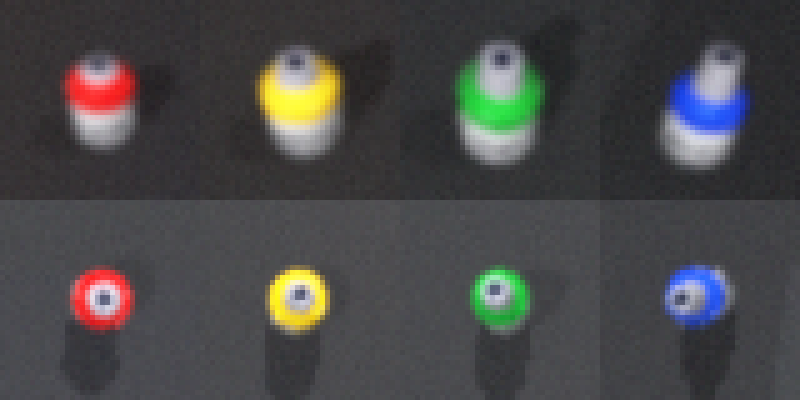

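The triangulated discs sit at about 4 mm and the bands at about 28–33 mm, both as expected. All spacings are over 140 mm, so one fixed yaw works throughout. Next I'll work out the legs in tool axes.

```bash
cat > leg.py <<'E'
import sys; from h import *
np.set_printoptions(precision=2,suppress=True)
O={"red":(.448,-.139),"yellow":(.637,-.093),"green":(.664,.112),"blue":(.401,.281)}
D={"red":(.5012,-.371),"yellow":(.3685,-.2905),"green":(.459,.142),"blue":(.490,-.001)}
o=ctrl.get_obs(); p=np.array(o["tool_pos"]); R=Ro.from_euler("xyz",o["orientation"],degrees=True).as_matrix()
print("t",round(o["clock"],2),"pos mm",p*1e3,o["orientation"],"open mm",round(o["opening"]*1e3,1),"F",o["force"],"q",np.array(o["joint_pos"]))
R0=Ro.from_euler("xyz",[180,0,-22.8],degrees=True).as_matrix()
q=p
for c in O:
    for n,t in(("obj",O[c]),("tray",D[c])):
        t=np.array([*t,.09]); print(c,n,"from here",R.T@(t-p)*100,"from prev",R0.T@(t-q)*100); q=t
E
python3 leg.py
```

```text
t 1.2 pos mm [261.49 622.25 197.77] [180.     0.   -22.79] open mm 87.8 F [-0.21  0.47 -0.24] q [ 83.71  20.54   0.68  -0.   -70.14 -16.51]
red obj from here [46.69 62.95 10.78] from prev [46.69 62.95 10.78]
red tray from here [60.58 82.28 10.78] from prev [13.89 19.33  0.  ]
yellow obj from here [62.33 51.39 10.78] from prev [  1.75 -30.89  -0.  ]
yellow tray from here [45.23 80.   10.78] from prev [-17.1   28.61   0.  ]
green obj from here [56.88 31.45 10.78] from prev [ 11.64 -48.56  -0.  ]
green tray from here [36.81 36.62 10.78] from prev [-20.06   5.18   0.  ]
blue obj from here [26.08 26.05 10.78] from prev [-10.73 -10.57  -0.  ]
blue tray from here [45.21 48.6  10.78] from prev [19.13 22.55  0.  ]
```

>>> {"op": "play_rows", "data": {
  "commands": [
    [[0,0,0,46.7,63.0,6.8,6],[0,0,0,46.7,63.0,6.8,6],[0,0,0,46.7,63.0,6.8,6],[0,0,0,46.7,63.0,6.8,6],[0,0,0,46.7,63.0,6.8,6],[0,0,0,46.7,63.0,6.8,6],[0,0,0,46.7,63.0,6.8,6],[0,0,0,46.7,63.0,6.8,6]]
  ]
}}

```text
clock: 1.87
tool_pos: [0.3405, 0.2978, 0.1691]
orientation: [-179.9, -0.0, -22.8]
force: [1.0, -0.2, 0.2]
opening: 0.0598
gripper_force: 0.0
```

```bash
python3 leg.py | head -3
```

```text
t 1.87 pos mm [340.52 297.82 169.09] [-179.95   -0.01  -22.76] open mm 59.8 F [ 1.02 -0.24  0.16] q [ 66.26   0.35 -28.61   0.01 -60.99   0.97]
red obj from here [26.81 36.13  7.88] from prev [26.84 36.1   7.91]
red tray from here [40.69 55.46  7.86] from prev [13.89 19.33  0.  ]
```

>>> {"op": "play_rows", "data": {
  "commands": [
    [[0,0,0,26.8,36.1,7.9,6],[0,0,0,26.8,36.1,7.9,6],[0,0,0,26.8,36.1,7.9,6],[0,0,0,26.8,36.1,7.9,6],[0,0,0,26.8,36.1,7.9,6],[0,0,0,26.8,36.1,7.9,6],[0,0,0,26.8,36.1,7.9,6],[0,0,0,26.8,36.1,7.9,6]]
  ]
}}

```text
clock: 2.53
tool_pos: [0.419, -0.021, 0.1116]
orientation: [-179.9, -0.1, -22.8]
force: [1.1, 0.8, 0.4]
opening: 0.06
gripper_force: 0.0
```

```bash
python3 leg.py | head -2
```

```text
t 2.53 pos mm [419.05 -20.99 111.59] [-179.93   -0.08  -22.76] open mm 60.0 F [1.13 0.8  0.45] q [ 24.34   0.42 -37.04   0.01 -52.43  42.9 ]
red obj from here [7.23 9.77 2.16] from prev [7.24 9.76 2.16]
```

>>> {"op": "play_rows", "data": {
  "commands": [
    [[0,0,0,3.6,4.9,1.1,6],[0,0,0,6.0,8.1,2.0,6],[0,0,0,7.2,9.7,2.2,6],[0,0,0,7.2,9.7,2.2,6],[0,0,0,7.2,9.7,4.0,6],[0,0,0,7.2,9.7,5.2,6],[0,0,0,7.2,9.7,5.2,6],[0,0,0,7.2,9.7,5.2,6]]
  ]
}}

```text
clock: 3.2
tool_pos: [0.4472, -0.1366, 0.0591]
orientation: [180.0, 0.1, -22.8]
force: [-0.1, -0.4, -0.2]
opening: 0.06
gripper_force: 0.0
```

```bash
cat > look.py <<'E'
import sys; from h import *
f,a,b=sys.argv[1],eval(sys.argv[2]),eval(sys.argv[3])
S,T=snap("scene"),snap("top")
c=[cv2.resize(s["color"][v-40:v+40,u-40:u+40],(400,400),interpolation=cv2.INTER_CUBIC) for s,(u,v) in((S,a),(T,b))]
cv2.imwrite("pics/"+f,np.hstack(c)[:,:,::-1])
E
python3 look.py r1.png 238,179 342,235; python3 leg.py | head -2
```

```text
t 3.3 pos mm [ 448.24 -136.23   60.09] [-179.98   -0.06  -22.75] open mm 60.0 F [ 0.27 -0.06  0.67] q [  7.28   9.27 -35.35   0.02 -45.31  59.96]
red obj from here [ 0.09  0.26 -2.99] from prev [ 0.09  0.26 -2.99]
```

View pics/r1.png

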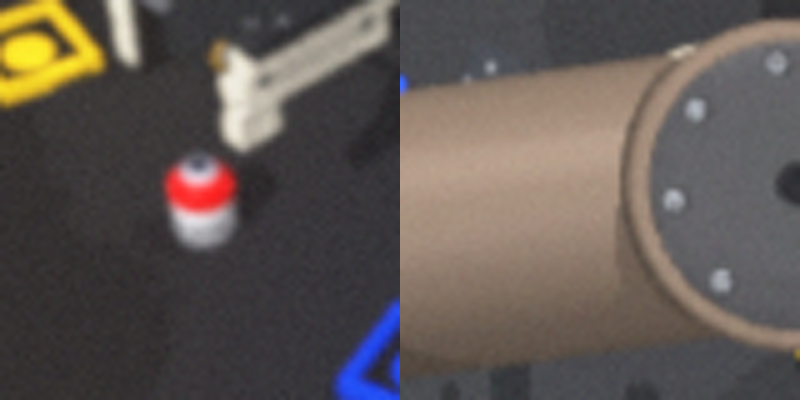

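Run:
```python
from h import *
S=snap("scene"); img=S["color"]; s=fix(S)
p=np.array([.4482,-.1362,.060]); a=np.deg2rad(-22.77); x=np.array([np.cos(a),np.sin(a),0]); y=np.array([np.sin(a),-np.cos(a),0])
c=cv2.resize(img[129:209,188:288],(750,600),interpolation=cv2.INTER_CUBIC).copy()
def dot(q,col): u=(proj(s,q)-[188,129]+.5)*7.5; cv2.circle(c,tuple(int(t) for t in u),3,col,-1)
for sg in(-1,1):
  for d in(.03,.051):
    for w in(-.0095,.0095): dot(p+sg*d*y+w*x,(255,0,255))
dot(p,(0,255,255))
for t in np.linspace(0,6.28,30):
  for z in(0,.034): dot([.448+.015*np.cos(t),-.139+.015*np.sin(t),z],(0,255,0))
dot([.448,-.139,.044],(0,255,255))
cv2.imwrite("pics/r2.png",c[:,:,::-1])
```

```text
(no output)
```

View pics/r2.png

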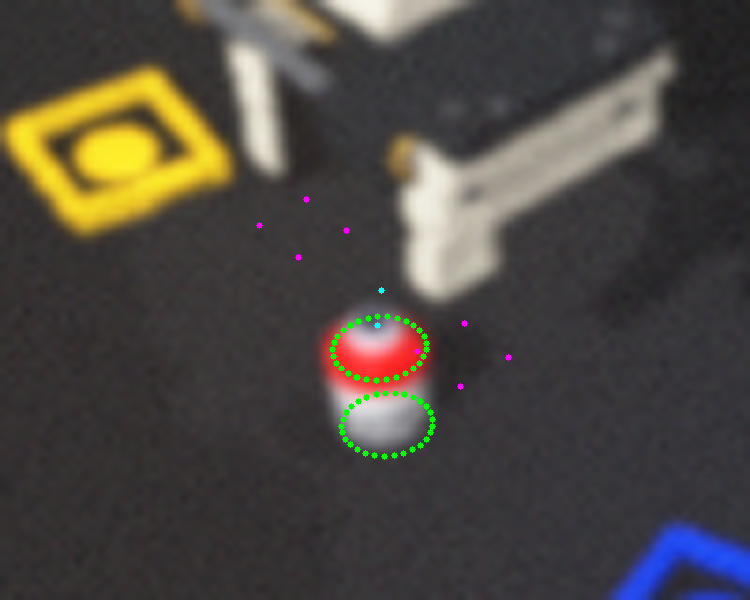

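Run:
```python
from h import *
T=fix(snap("top")); img=cv2.imread("pics/top0.png")
p=np.array([.2614,.622,.1977]); a=np.deg2rad(-22.8); x=np.array([np.cos(a),np.sin(a),0]); y=np.array([np.sin(a),-np.cos(a),0])
c=cv2.resize(img[270:390,0:120],(600,600),interpolation=cv2.INTER_CUBIC)
def dot(q,col): u=(proj(T,q)-[0,270]+.5)*5; cv2.circle(c,tuple(int(t) for t in u),3,col,-1)
for dz,col in((0,(255,0,255)),(.037,(0,255,0))):
 for sg in(-1,1):
  for d in(.044,.065):
    for w in(-.0095,.0095): dot(p+sg*d*y+w*x+[0,0,dz],col)
 dot(p+[0,0,dz],col)
cv2.imwrite("pics/t2.png",c)
```

```text
(no output)
```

View pics/t2.png

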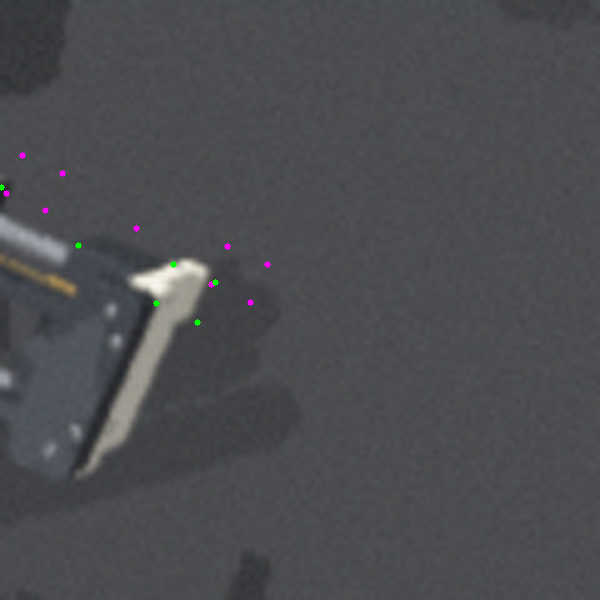

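The visible fingers sit about 30–37 mm higher than the reported TCP, in both views. I'll close them to 30 mm in free air, with the tips still above the 44 mm top, and see where they really end.

>>> {"op": "play_rows", "data": {
  "commands": [
    [[0,0,0,0,0.2,0,3],[0,0,0,0,0.2,0,3],[0,0,0,0,0.2,0,3],[0,0,0,0,0.2,0,3],[0,0,0,0,0.2,0,3],[0,0,0,0,0.2,0,3]]
  ]
}}

```text
clock: 3.9
tool_pos: [0.4468, -0.1383, 0.0593]
orientation: [-180.0, -0.0, -22.8]
force: [-0.0, 0.3, 0.0]
opening: 0.0308
gripper_force: 0.0
```

```bash
cat > ov.py <<'E'
import sys; from h import *
f,u0,v0,xy,h=sys.argv[1],int(sys.argv[2]),int(sys.argv[3]),eval(sys.argv[4]),float(sys.argv[5])
S=snap("scene"); s=fix(S); o=ctrl.get_obs(); p=np.array(o["tool_pos"]); R=Ro.from_euler("xyz",o["orientation"],degrees=True).as_matrix(); x,y,z=R.T
g=o["opening"]/2; print(p,o["orientation"],o["opening"],o["force"])
c=cv2.resize(S["color"][v0-50:v0+30,u0-50:u0+50],(750,600),interpolation=cv2.INTER_CUBIC).copy()
def dot(q,col): u=(proj(s,q)-[u0-50,v0-50]+.5)*7.5; cv2.circle(c,tuple(int(t) for t in u),3,col,-1)
for sg in(-1,1):
  for d in(g,g+.021):
    for w in(-.0095,.0095): dot(p+sg*d*y+w*x,(255,0,255))
dot(p,(0,255,255))
for t in np.linspace(0,6.28,30):
  for zz in(0,.034): dot([xy[0]+.015*np.cos(t),xy[1]+.015*np.sin(t),zz],(0,255,0))
cv2.imwrite("pics/"+f,c[:,:,::-1])
E
python3 ov.py r3.png 238 179 .448,-.139 .044
```

```text
[ 0.44681268 -0.1382625   0.0592947 ] [-1.79998388e+02 -1.23756517e-03 -2.27924526e+01] 0.030764862915099906 [-1.24977009 -0.91082542 -0.01640188]
```

View pics/r3.png

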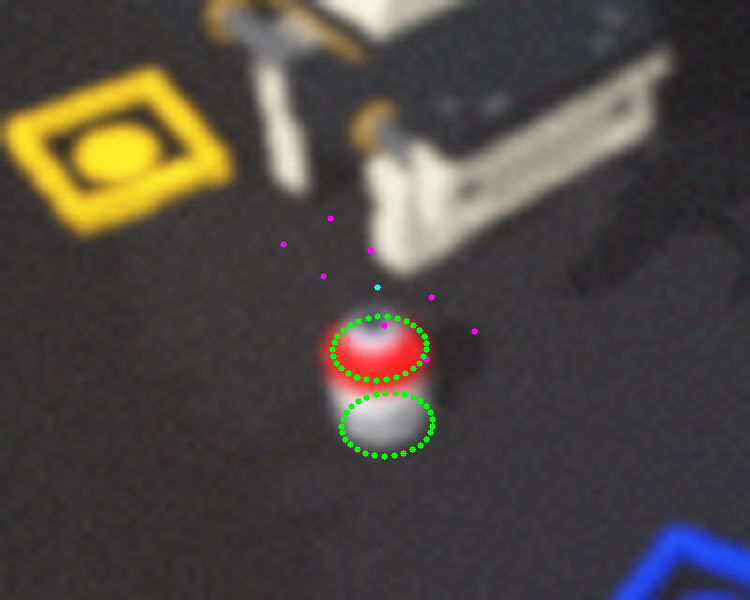

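The fingers translate without dropping, so I can't tell whether the pads are just dark and hard to see. Descending open to the reported TCP height of 9 mm is safe either way, and closing will show the answer through the opening and force.

>>> {"op": "play_rows", "data": {
  "commands": [
    [[0,0,0,0,0,0,6],[0,0,0,0,0,0,6],[0,0,0,0,0,0,6],[0,0,0,0,0,1.5,6],[0,0,0,0,0,3,6],[0,0,0,0,0,4.2,6],[0,0,0,0,0,5.0,6],[0,0,0,0,0,5.0,6]]
  ]
}}

```text
clock: 4.62
tool_pos: [0.4456, -0.1384, 0.0078]
orientation: [179.9, 0.1, -22.8]
force: [-0.9, -0.4, -1.0]
opening: 0.0599
gripper_force: 0.0
```

```bash
python3 ov.py r4.png 238 179 .448,-.139 .044
python3 - <<'E'
import cv2,numpy as np
i=cv2.imread("pics/r4.png"); cv2.imwrite("pics/r4g.png",(255*(i/255.)**.5).astype("uint8"))
E
```

```text
[ 0.44625    -0.13838358  0.00873599] [ 1.79946357e+02  8.81696144e-02 -2.27915064e+01] 0.05993487707312393 [ 0.39668737 -0.44889395 -0.06819753]
```

View pics/r4g.png

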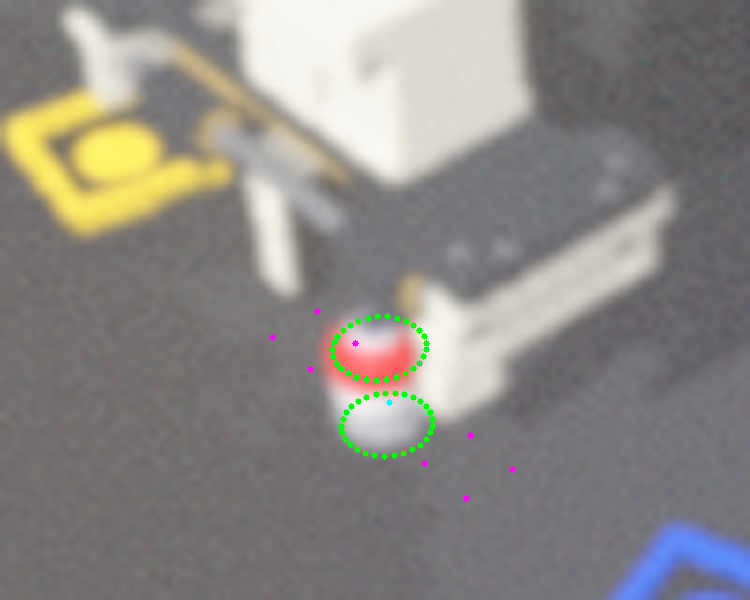

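Fingers straddle the objective, with the far tip at (290,295) and the near tip at (450,420) in the crop. I'll close only to 26 mm. A stop at 30 mm means the pads are on the barrel, and no contact means they're above it.

>>> {"op": "play_rows", "data": {
  "commands": [
    [[0,0,0,0,0,0,4],[0,0,0,0,0,0,3.4],[0,0,0,0,0,0,3],[0,0,0,0,0,0,2.6],[0,0,0,0,0,0,2.6],[0,0,0,0,0,0,2.6],[0,0,0,0,0,0,2.6]]
  ]
}}

```text
clock: 5.25
tool_pos: [0.4469, -0.1383, 0.0094]
orientation: [-180.0, -0.0, -22.8]
force: [-0.0, 0.4, 0.8]
opening: 0.0268
gripper_force: 0.0
```

No contact, so the fingertips really are about 34 mm above the reported TCP, as both images show. I'll open and go lower in cautious steps.

>>> {"op": "play_rows", "data": {
  "commands": [
    [[0,0,0,0,0,0,6],[0,0,0,0,0,0,6],[0,0,0,0,0,0,6],[0,0,0,0,0,0,6],[0,0,0,0,0,0.3,6],[0,0,0,0,0,0.6,6],[0,0,0,0,0,0.9,6],[0,0,0,0,0,1.1,6]]
  ]
}}

```text
clock: 5.92
tool_pos: [0.4465, -0.1383, -0.0023]
orientation: [180.0, 0.0, -22.8]
force: [-0.5, 0.4, -0.3]
opening: 0.0598
gripper_force: 0.0
```

>>> {"op": "play_rows", "data": {
  "commands": [
    [[0,0,0,0,0,0,5],[0,0,0,0,0,0,4],[0,0,0,0,0,0,3.4],[0,0,0,0,0,0,2.8],[0,0,0,0,0,0,2.8],[0,0,0,0,0,0,2.8],[0,0,0,0,0,0,2.8]]
  ]
}}

```text
clock: 6.5
tool_pos: [0.4468, -0.1384, -0.0016]
orientation: [180.0, -0.0, -22.8]
force: [-1.1, -1.8, 0.0]
opening: 0.0288
gripper_force: 27.0
```

Contact (27 N) near the barrel's top edge agrees with an offset of about 34 mm. I'll open and go down to about −24 mm reported.

>>> {"op": "play_rows", "data": {
  "commands": [
    [[0,0,0,0,0,0,6],[0,0,0,0,0,0,6],[0,0,0,0,0,0,6],[0,0,0,0,0,0.4,6],[0,0,0,0,0,0.8,6],[0,0,0,0,0,1.1,6],[0,0,0,0,0,1.4,6],[0,0,0,0,0,1.4,6]]
  ]
}}

```text
clock: 7.17
tool_pos: [0.4462, -0.1383, -0.0165]
orientation: [180.0, 0.1, -22.8]
force: [0.5, 0.0, -0.4]
opening: 0.06
gripper_force: 0.0
```

```bash
python3 ov.py r5.png 238 179 .448,-.139 .044
```

```text
[ 0.44638301 -0.13833512 -0.01623176] [ 1.79969836e+02  5.45812679e-02 -2.27949009e+01] 0.05987328595122288 [0.54790631 1.09877452 0.62919011]
```

View pics/r5.png

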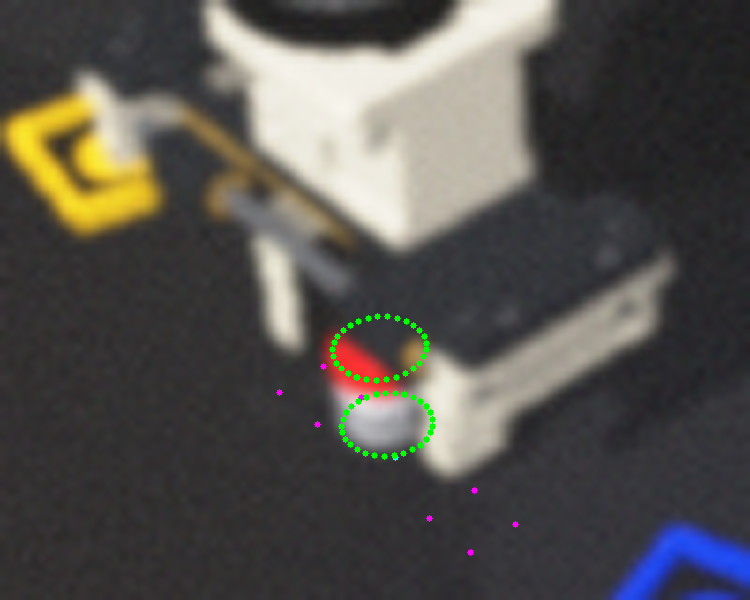

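The tips are now about 12 mm above the bench, from near-finger corner (450,478) and far corner (293,350). That's on the barrel and leaves room over a rim, so I'll grip here.

>>> {"op": "play_rows", "data": {
  "commands": [
    [[0,0,0,0,0,0,4.5],[0,0,0,0,0,0,3.6],[0,0,0,0,0,0,3.2],[0,0,0,0,0,0,2],[0,0,0,0,0,0,2],[0,0,0,0,0,0,2],[0,0,0,0,0,0,2],[0,0,0,0,0,0,2]]
  ]
}}

```text
clock: 7.88
tool_pos: [0.4469, -0.1383, -0.0156]
orientation: [-180.0, -0.0, -22.8]
force: [-0.8, -0.2, 1.4]
opening: 0.0291
gripper_force: 30.0
```

>>> {"op": "play_rows", "data": {
  "commands": [
    [[0,0,0,0,0,-1,2],[0,0,0,0,0,-2.5,2],[0,0,0,0,0,-4.5,2],[0,0,0,0,0,-6.5,2],[0,0,0,0,0,-8,2],[0,0,0,0,0,-8,2],[0,0,0,0,0,-8,2]]
  ]
}}

```text
clock: 8.47
tool_pos: [0.4472, -0.1381, 0.0647]
orientation: [-179.9, -0.1, -22.8]
force: [-0.9, 0.2, -1.7]
opening: 0.0294
gripper_force: 30.0
```

```bash
python3 leg.py | head -3
```

```text
t 8.47 pos mm [ 447.16 -138.13   64.69] [-179.94   -0.08  -22.8 ] open mm 29.4 F [-0.85  0.15 -1.71] q [  7.01   8.84 -35.1   -0.02 -45.96  60.2 ]
red obj from here [ 0.12  0.05 -2.53] from prev [ 0.11  0.05 -2.53]
red tray from here [14.01 19.37 -2.53] from prev [13.89 19.33  0.  ]
```

>>> {"op": "play_rows", "data": {
  "commands": [
    [[0,0,0,1.2,1.6,0,2],[0,0,0,3.2,4.4,0,2],[0,0,0,5.4,7.5,0,2],[0,0,0,7.6,10.5,0,2],[0,0,0,9.8,13.6,0,2],[0,0,0,12.0,16.6,0,2],[0,0,0,13.4,18.5,0,2],[0,0,0,14.0,19.35,0,2]]
  ]
}}

```text
clock: 9.13
tool_pos: [0.5003, -0.3736, 0.0618]
orientation: [180.0, 0.2, -22.9]
force: [0.2, -0.0, -1.8]
opening: 0.029
gripper_force: 30.0
```

>>> {"op": "play_rows", "data": {
  "commands": [
    [[0,0,0,0,0,1,2],[0,0,0,0,0,2.5,2],[0,0,0,0,0,4.0,2],[0,0,0,0,0,5.5,2],[0,0,0,0,0,6.4,2],[0,0,0,0,0,6.8,2],[0,0,0,0,0,7.0,2],[0,0,0,0,0,7.0,2]]
  ]
}}

```text
clock: 9.8
tool_pos: [0.5008, -0.3704, -0.006]
orientation: [180.0, 0.0, -22.8]
force: [-0.4, 0.1, -1.0]
opening: 0.0291
gripper_force: 30.0
```

```bash
python3 leg.py | head -3;  python3 look.py r6.png 149,170 424,215
```

```text
t 9.8 pos mm [ 500.84 -370.43   -6.01] [180.     0.03 -22.76] open mm 29.1 F [-0.4   0.07 -1.03] q [-18.55  26.88 -19.31   0.   -43.84  85.79]
red obj from here [-13.83 -19.3   -9.59] from prev [-13.84 -19.29  -9.6 ]
red tray from here [ 0.05  0.04 -9.6 ] from prev [13.89 19.33  0.  ]
```

View pics/r6.png

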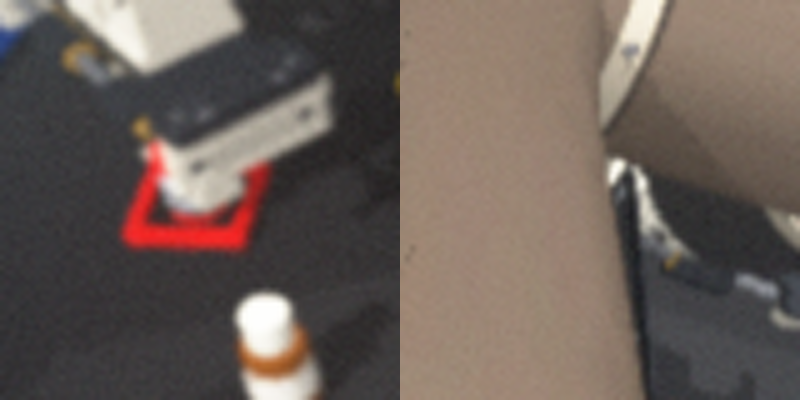

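Scene crop: the held red objective is over the red tray, base at about (185,200) and disc at (195,218) in the crop, well inside the rim. I'll lower the last 5–6 mm.

>>> {"op": "play_rows", "data": {
  "commands": [
    [[0,0,0,0,0,0.2,2],[0,0,0,0,0,0.4,2],[0,0,0,0,0,0.5,2],[0,0,0,0,0,0.55,2],[0,0,0,0,0,0.55,2],[0,0,0,0,0,0.55,2]]
  ]
}}

```text
clock: 10.4
tool_pos: [0.5009, -0.371, -0.0112]
orientation: [180.0, -0.0, -22.8]
force: [-0.5, 0.2, -1.2]
opening: 0.0292
gripper_force: 30.0
```

>>> {"op": "play_rows", "data": {
  "commands": [
    [[0,0,0,0,0,0.05,2],[0,0,0,0,0,0.08,2],[0,0,0,0,0,0.08,2],[0,0,0,0,0,0.08,2]]
  ]
}}

```text
clock: 10.73
tool_pos: [0.501, -0.371, -0.0116]
orientation: [180.0, -0.0, -22.8]
force: [-1.7, 1.2, 5.6]
opening: 0.0295
gripper_force: 30.0
```

>>> {"op": "play_rows", "data": {
  "commands": [
    [[0,0,0,0,0,0,3.2],[0,0,0,0,0,0,4],[0,0,0,0,0,0,5],[0,0,0,0,0,0,6],[0,0,0,0,0,0,6],[0,0,0,0,0,-2.0,6],[0,0,0,0,0,-5,6],[0,0,0,0,0,-9,6]]
  ]
}}

```text
clock: 11.4
tool_pos: [0.4989, -0.37, 0.0761]
orientation: [-180.0, 0.3, -22.8]
force: [0.7, -1.2, -0.5]
opening: 0.0599
gripper_force: 0.0
```

```bash
python3 leg.py | sed -n '1p;4p'
```

```text
t 11.4 pos mm [ 498.85 -369.97   76.06] [-179.99    0.34  -22.82] open mm 59.9 F [ 0.67 -1.18 -0.48] q [-18.6   21.5  -14.97  -0.04 -53.87  85.8 ]
yellow obj from here [  1.98 -30.89  -1.4 ] from prev [  1.75 -30.89  -0.  ]
```

>>> {"op": "play_rows", "data": {
  "commands": [
    [[0,0,0,0.1,-2,0,6],[0,0,0,0.3,-6,0,6],[0,0,0,0.6,-10,0,6],[0,0,0,0.8,-14,0,6],[0,0,0,1.0,-18,0,6],[0,0,0,1.3,-22.0,0,6],[0,0,0,1.5,-26,0,6],[0,0,0,1.75,-29.5,0,6]]
  ]
}}

```text
clock: 12.07
tool_pos: [0.6321, -0.1033, 0.078]
orientation: [-180.0, -0.0, -22.8]
force: [0.5, -0.9, -0.4]
opening: 0.0601
gripper_force: 0.0
```

>>> {"op": "play_rows", "data": {
  "commands": [
    [[0,0,0,0,-1.2,0,6],[0,0,0,0,-1.4,1,6],[0,0,0,0,-1.4,2.2,6],[0,0,0,0,-1.4,2.2,6],[0,0,0,0,-1.4,2.2,6]]
  ]
}}

```text
clock: 12.48
tool_pos: [0.635, -0.0941, 0.0544]
orientation: [179.9, 0.2, -22.9]
force: [-0.1, -0.1, 1.3]
opening: 0.06
gripper_force: 0.0
```

```bash
python3 leg.py | sed -n '1p;4p'
python3 - <<'E'
from h import *
S=fix(snap("scene"));o=ctrl.get_obs();p=np.array(o["tool_pos"])
print("yellow obj now",blob(S,"yellow",(214,240),14)[:3],"was 213.5,239.0")
print(plane(S,*blob(S,"red",(149,160),12)[:2],.036), "red in tray approx")
for k in("red_objective","oil_bottle"): print(k,[(np.round(r["bbox"],1).tolist(),round(r["conf"],2)) for r in ctrl.find_in(snap("scene"),k)[:2]])
E
```

```text
t 12.48 pos mm [635.   -94.14  54.43] [179.91   0.16 -22.88] open mm 60.0 F [-0.15 -0.08  1.25] q [  8.94  24.41 -13.58  -0.01 -52.2   58.19]
yellow obj from here [ 0.13 -0.18 -3.56] from prev [  1.75 -30.89  -0.  ]
yellow obj now (np.float64(213.21651171698178), np.float64(239.348131898743), 127) was 213.5,239.0
[ 0.50597937 -0.36322939  0.036     ] red in tray approx
red_objective [([138.6, 158.5, 18.9, 17.3], 0.76), ([205.9, 228.5, 17.7, 24.7], 0.46)]
oil_bottle [([155.7, 188.2, 17.6, 23.6], 0.75)]
```

>>> {"op": "play_rows", "data": {
  "commands": [
    [[0,0,0,0.1,-0.1,1.5,6],[0,0,0,0.1,-0.1,3.5,6],[0,0,0,0.1,-0.1,5,6],[0,0,0,0.1,-0.1,6.2,6],[0,0,0,0.1,-0.1,6.8,6],[0,0,0,0.1,-0.1,7.1,6],[0,0,0,0.1,-0.1,7.1,6],[0,0,0,0.1,-0.1,7.1,6]]
  ]
}}

```text
clock: 13.4
tool_pos: [0.6386, -0.0923, -0.0143]
orientation: [-180.0, -0.1, -22.8]
force: [-0.9, 0.1, -0.1]
opening: 0.0599
gripper_force: 0.0
```

>>> {"op": "play_rows", "data": {
  "commands": [
    [[0,0,0,0,0,0,4.5],[0,0,0,0,0,0,3.6],[0,0,0,0,0,0,3.2],[0,0,0,0,0,0,2],[0,0,0,0,0,0,2],[0,0,0,0,0,0,2],[0,0,0,0,0,0,2],[0,0,0,0,0,0,2]]
  ]
}}

```text
clock: 14.07
tool_pos: [0.6381, -0.0924, -0.0147]
orientation: [180.0, -0.0, -22.8]
force: [-1.1, -1.0, 4.9]
opening: 0.0293
gripper_force: 30.0
```

>>> {"op": "play_rows", "data": {
  "commands": [
    [[0,0,0,0,0,-1,2],[0,0,0,0,0,-2.5,2],[0,0,0,0,0,-4.5,2],[0,0,0,0,0,-6.5,2],[0,0,0,0,0,-8,2],[0,0,0,-1,1.7,-8,2],[0,0,0,-2.6,4.3,-8,2],[0,0,0,-4.2,7.0,-8,2]]
  ]
}}

```text
clock: 14.73
tool_pos: [0.5719, -0.1403, 0.0654]
orientation: [-180.0, -0.0, -22.7]
force: [-0.2, 0.1, -0.9]
opening: 0.0289
gripper_force: 30.0
```

>>> {"op": "play_rows", "data": {
  "commands": [
    [[0,0,0,-1.6,2.7,0,2],[0,0,0,-3.4,5.7,0,2],[0,0,0,-5.2,8.7,0,2],[0,0,0,-7.0,11.7,0,2],[0,0,0,-8.8,14.7,0,2],[0,0,0,-10.6,17.7,0,2],[0,0,0,-12.0,20.2,0,2],[0,0,0,-13.0,21.7,0,2]]
  ]
}}

```text
clock: 15.4
tool_pos: [0.3659, -0.2911, 0.0654]
orientation: [-180.0, 0.0, -22.9]
force: [0.2, 0.2, -0.6]
opening: 0.029
gripper_force: 30.0
```

```bash
python3 leg.py | sed -n '1p;5p'
```

```text
t 15.4 pos mm [ 365.93 -291.11   65.42] [-179.98    0.    -22.86] open mm 29.0 F [ 0.22  0.21 -0.62] q [-14.3    8.8  -35.01  -0.03 -46.18  81.46]
yellow tray from here [ 0.21 -0.16 -2.46] from prev [-17.1   28.61   0.  ]
```

>>> {"op": "play_rows", "data": {
  "commands": [
    [[0,0,0,0.1,-0.1,1.2,2],[0,0,0,0.1,-0.1,3,2],[0,0,0,0.1,-0.1,4.8,2],[0,0,0,0.1,-0.1,6,2],[0,0,0,0.1,-0.1,6.8,2],[0,0,0,0.1,-0.1,7.2,2],[0,0,0,0.1,-0.1,7.4,2],[0,0,0,0.1,-0.1,7.5,2]]
  ]
}}

```text
clock: 16.07
tool_pos: [0.37, -0.2897, -0.0098]
orientation: [180.0, -0.0, -22.8]
force: [-0.3, -0.1, -1.1]
opening: 0.0293
gripper_force: 30.0
```

>>> {"op": "play_rows", "data": {
  "commands": [
    [[0,0,0,0,0,0.05,2],[0,0,0,0,0,0.1,2],[0,0,0,0,0,0.1,2],[0,0,0,0,0,0.1,2]]
  ]
}}

```text
clock: 16.4
tool_pos: [0.3699, -0.2898, -0.0107]
orientation: [-180.0, -0.0, -22.8]
force: [-0.1, 0.2, -0.8]
opening: 0.0291
gripper_force: 30.0
```

```bash
python3 leg.py | sed -n '1p;5p'
```

```text
t 16.4 pos mm [ 369.89 -289.76  -10.65] [-179.99   -0.04  -22.79] open mm 29.1 F [-0.14  0.22 -0.84] q [-13.98  15.9  -39.41   0.   -34.65  81.19]
yellow tray from here [ -0.09   0.12 -10.07] from prev [-17.1   28.61   0.  ]
```

Not touching yet. I'll go down another 0.6 mm, then release.

>>> {"op": "play_rows", "data": {
  "commands": [
    [[0,0,0,0,0,0.03,2],[0,0,0,0,0,0.06,2],[0,0,0,0,0,0.06,2],[0,0,0,0,0,0.06,2]]
  ]
}}

```text
clock: 16.73
tool_pos: [0.3699, -0.2898, -0.0108]
orientation: [180.0, -0.0, -22.8]
force: [-2.1, 2.4, 7.8]
opening: 0.0295
gripper_force: 30.0
```

>>> {"op": "play_rows", "data": {
  "commands": [
    [[0,0,0,0,0,0,3.2],[0,0,0,0,0,0,4],[0,0,0,0,0,0,5],[0,0,0,0,0,0,6],[0,0,0,0,0,0,6],[0,0,0,0,0,-2.0,6],[0,0,0,0,0,-5,6],[0,0,0,0,0,-9,6]]
  ]
}}

```text
clock: 17.4
tool_pos: [0.3674, -0.289, 0.0773]
orientation: [180.0, 0.3, -22.8]
force: [1.5, 0.2, -0.4]
opening: 0.0596
gripper_force: 0.0
```

>>> {"op": "play_rows", "data": {
  "commands": [
    [[0,0,0,0.5,-2,0,6],[0,0,0,1.4,-6,0,6],[0,0,0,2.4,-10,0,6],[0,0,0,3.3,-14,0,6],[0,0,0,4.3,-18,0,6],[0,0,0,5.2,-22.0,0,6],[0,0,0,6.2,-26,0,6],[0,0,0,7.1,-30,0,6]]
  ]
}}

```text
clock: 18.07
tool_pos: [0.5521, -0.0387, 0.0784]
orientation: [180.0, -0.0, -22.8]
force: [1.0, -0.9, -0.1]
opening: 0.0603
gripper_force: 0.0
```

```bash
python3 leg.py | sed -n '1p;6p'
```

```text
t 18.07 pos mm [552.13 -38.71  78.39] [180.    -0.   -22.78] open mm 60.3 F [ 1.04 -0.87 -0.06] q [ 16.27  15.45 -23.82   0.   -50.73  50.96]
green obj from here [  4.48 -18.23  -1.16] from prev [ 11.64 -48.56  -0.  ]
```

>>> {"op": "play_rows", "data": {
  "commands": [
    [[0,0,0,0.9,-3.6,0,6],[0,0,0,1.8,-7.4,0,6],[0,0,0,2.8,-11.4,0,6],[0,0,0,3.7,-15,0,6],[0,0,0,4.3,-17.4,0,6],[0,0,0,4.5,-18.4,0,6],[0,0,0,4.5,-18.4,0,6]]
  ]
}}

```text
clock: 18.65
tool_pos: [0.6649, 0.1135, 0.0773]
orientation: [180.0, 0.0, -22.7]
force: [-0.9, -1.6, 0.2]
opening: 0.0596
gripper_force: 0.0
```

```bash
python3 leg.py | sed -n '1p;6p'
python3 - <<'E'
from h import *
S=fix(snap("scene"))
print("green now",blob(S,"green",(299,284),14),"was 298.3,284.3")
print("red obj",blob(S,"red",(148,160),25),"yellow",blob(S,"yellow",(203,140),28))
E
python3 look.py g1.png 175,165 410,240
```

```text
t 18.65 pos mm [664.86 113.53  77.27] [179.96   0.03 -22.68] open mm 59.6 F [-0.86 -1.6   0.21] q [ 26.21  25.71  -7.92   0.   -56.41  41.1 ]
green obj from here [-0.02  0.18 -1.27] from prev [ 11.64 -48.56  -0.  ]
green now (np.float64(298.42076418371283), np.float64(284.25742956387495), 123) was 298.3,284.3
red obj (np.float64(147.29474886978986), np.float64(169.95195985891004), 399) yellow (np.float64(202.90295943512464), np.float64(148.22395981423563), 388)
```

View pics/g1.png

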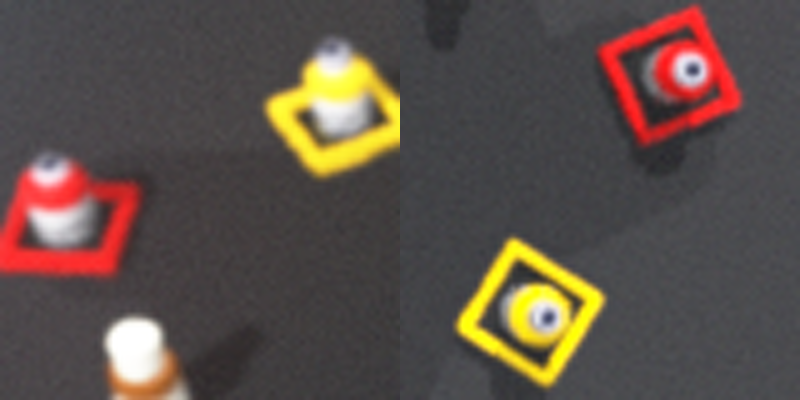

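Red and yellow both stand upright inside their rims: in the top crop red's base is at about (665,70) and yellow's at (525,310). The bottle is untouched. On to green.

>>> {"op": "play_rows", "data": {
  "commands": [
    [[0,0,0,0,0.1,2,6],[0,0,0,0,0.1,4.5,6],[0,0,0,0,0.1,6.5,6],[0,0,0,0,0.1,8,6],[0,0,0,0,0.1,9.0,6],[0,0,0,0,0.1,9.35,6],[0,0,0,0,0.1,9.35,6],[0,0,0,0,0.1,9.35,6]]
  ]
}}

```text
clock: 19.47
tool_pos: [0.6641, 0.1104, -0.0142]
orientation: [-180.0, -0.0, -22.8]
force: [-0.1, 0.1, 0.4]
opening: 0.0603
gripper_force: 0.0
```

>>> {"op": "play_rows", "data": {
  "commands": [
    [[0,0,0,0,0,0,4.5],[0,0,0,0,0,0,3.6],[0,0,0,0,0,0,3.2],[0,0,0,0,0,0,2],[0,0,0,0,0,0,2],[0,0,0,0,0,0,2],[0,0,0,0,0,0,2],[0,0,0,0,0,0,2]]
  ]
}}

```text
clock: 20.13
tool_pos: [0.6639, 0.1108, -0.0148]
orientation: [-180.0, -0.0, -22.8]
force: [-0.2, 0.7, 2.7]
opening: 0.0294
gripper_force: 30.0
```

>>> {"op": "play_rows", "data": {
  "commands": [
    [[0,0,0,0,0,-1,2],[0,0,0,0,0,-2.5,2],[0,0,0,0,0,-4.5,2],[0,0,0,0,0,-6.5,2],[0,0,0,0,0,-8,2],[0,0,0,-1.6,0.4,-8,2],[0,0,0,-4.4,1.1,-8,2],[0,0,0,-7.4,1.9,-8,2]]
  ]
}}

```text
clock: 20.8
tool_pos: [0.5876, 0.1216, 0.065]
orientation: [-180.0, -0.0, -22.9]
force: [-0.7, 1.3, -1.4]
opening: 0.0294
gripper_force: 30.0
```

>>> {"op": "play_rows", "data": {
  "commands": [
    [[0,0,0,-3,0.8,0,2],[0,0,0,-6,1.5,0,2],[0,0,0,-9,2.3,0,2],[0,0,0,-11.4,2.9,0,2],[0,0,0,-12.7,3.2,0,2],[0,0,0,-12.7,3.2,0,2],[0,0,0,-12.7,3.2,0,2]]
  ]
}}

```text
clock: 21.38
tool_pos: [0.4589, 0.142, 0.0657]
orientation: [-179.9, -0.0, -22.7]
force: [1.2, 0.2, -1.4]
opening: 0.0292
gripper_force: 30.0
```

```bash
python3 leg.py | sed -n '1p;7p'
```

```text
t 21.38 pos mm [458.87 142.03  65.7 ] [-179.93   -0.05  -22.71] open mm 29.2 F [ 1.21  0.16 -1.4 ] q [ 40.75   9.89 -33.59   0.02 -46.44  26.54]
green tray from here [ 0.02 -0.01 -2.43] from prev [-20.06   5.18   0.  ]
```

>>> {"op": "play_rows", "data": {
  "commands": [
    [[0,0,0,0,0,1.2,2],[0,0,0,0,0,3,2],[0,0,0,0,0,4.8,2],[0,0,0,0,0,6,2],[0,0,0,0,0,6.8,2],[0,0,0,0,0,7.2,2],[0,0,0,0,0,7.4,2],[0,0,0,0,0,7.5,2]]
  ]
}}

```text
clock: 22.05
tool_pos: [0.4592, 0.1416, -0.0101]
orientation: [-180.0, -0.0, -22.8]
force: [-0.6, 0.3, -0.4]
opening: 0.0295
gripper_force: 30.0
```

>>> {"op": "play_rows", "data": {
  "commands": [
    [[0,0,0,0,0,0.05,2],[0,0,0,0,0,0.1,2],[0,0,0,0,0,0.12,2],[0,0,0,0,0,0.12,2],[0,0,0,0,0,0.12,2]]
  ]
}}

```text
clock: 22.47
tool_pos: [0.4589, 0.1417, -0.0109]
orientation: [-180.0, -0.0, -22.8]
force: [0.2, 0.2, 0.5]
opening: 0.0292
gripper_force: 30.0
```

>>> {"op": "play_rows", "data": {
  "commands": [
    [[0,0,0,0,0,0.03,2],[0,0,0,0,0,0.05,2],[0,0,0,0,0,0.05,2],[0,0,0,0,0,0.05,2]]
  ]
}}

```text
clock: 22.8
tool_pos: [0.459, 0.1418, -0.0109]
orientation: [-180.0, -0.0, -22.8]
force: [-2.2, -0.4, 8.6]
opening: 0.0293
gripper_force: 30.0
```

>>> {"op": "play_rows", "data": {
  "commands": [
    [[0,0,0,0,0,0,3.2],[0,0,0,0,0,0,4],[0,0,0,0,0,0,5],[0,0,0,0,0,0,6],[0,0,0,0,0,0,6],[0,0,0,0,0,-2.0,6],[0,0,0,0,0,-5,6],[0,0,0,0,0,-9,6]]
  ]
}}

```text
clock: 23.47
tool_pos: [0.4567, 0.1402, 0.077]
orientation: [179.7, 0.2, -22.8]
force: [1.1, 0.7, -0.2]
opening: 0.06
gripper_force: 0.0
```

>>> {"op": "play_rows", "data": {
  "commands": [
    [[0,0,0,-1.5,-1.5,0,6],[0,0,0,-4,-4,0,6],[0,0,0,-6.8,-6.8,0,6],[0,0,0,-9.2,-9.2,0,6],[0,0,0,-10.7,-10.7,0,6],[0,0,0,-10.7,-10.7,0,6],[0,0,0,-10.7,-10.7,0,6]]
  ]
}}

```text
clock: 24.05
tool_pos: [0.4008, 0.2825, 0.078]
orientation: [180.0, 0.0, -22.7]
force: [0.1, -0.5, -0.7]
opening: 0.0602
gripper_force: 0.0
```

```bash
python3 leg.py | sed -n '1p;8p'
python3 - <<'E'
from h import *
S=fix(snap("scene"))
print("blue now",blob(S,"blue",(417,218),14),"was 416.9,218.3")
E
```

```text
t 24.05 pos mm [400.79 282.49  77.98] [179.98   0.01 -22.66] open mm 60.2 F [ 0.1  -0.46 -0.73] q [ 58.2    9.93 -31.47  -0.01 -48.63   9.14]
blue obj from here [ 0.08  0.13 -1.2 ] from prev [-10.73 -10.57  -0.  ]
blue now (np.float64(417.08400240114054), np.float64(217.965746229459), 122) was 416.9,218.3
```

>>> {"op": "play_rows", "data": {
  "commands": [
    [[0,0,0,0.05,0,2,6],[0,0,0,0.05,0,4.5,6],[0,0,0,0.05,0,6.5,6],[0,0,0,0.05,0,8,6],[0,0,0,0.05,0,9.0,6],[0,0,0,0.05,0,9.35,6],[0,0,0,0.05,0,9.35,6],[0,0,0,0.05,0,9.35,6]]
  ]
}}

```text
clock: 24.77
tool_pos: [0.4022, 0.2809, -0.015]
orientation: [180.0, -0.0, -22.8]
force: [-0.1, 0.5, -0.5]
opening: 0.0602
gripper_force: 0.0
```

>>> {"op": "play_rows", "data": {
  "commands": [
    [[0,0,0,0,0,0,4.5],[0,0,0,0,0,0,3.6],[0,0,0,0,0,0,3.2],[0,0,0,0,0,0,2],[0,0,0,0,0,0,2],[0,0,0,0,0,0,2],[0,0,0,0,0,0,2],[0,0,0,0,0,0,2]]
  ]
}}

```text
clock: 25.43
tool_pos: [0.4019, 0.2815, -0.0151]
orientation: [-180.0, -0.0, -22.8]
force: [-1.2, -0.2, 5.0]
opening: 0.029
gripper_force: 30.0
```

>>> {"op": "play_rows", "data": {
  "commands": [
    [[0,0,0,0,0,-1,2],[0,0,0,0,0,-2.5,2],[0,0,0,0,0,-4.5,2],[0,0,0,0,0,-6.5,2],[0,0,0,0,0,-8.5,2],[0,0,0,0,0,-10.5,2],[0,0,0,0,0,-11,2],[0,0,0,0,0,-11,2]]
  ]
}}

```text
clock: 26.1
tool_pos: [0.4024, 0.2822, 0.0959]
orientation: [-179.8, -0.0, -22.8]
force: [0.2, 0.2, -1.3]
opening: 0.0294
gripper_force: 30.0
```

>>> {"op": "play_rows", "data": {
  "commands": [
    [[0,0,0,1,1.2,0,2],[0,0,0,3,3.5,0,2],[0,0,0,5.4,6.4,0,2],[0,0,0,7.8,9.2,0,2],[0,0,0,10.2,12.1,0,2],[0,0,0,12.6,14.9,0,2],[0,0,0,15,17.8,0,2],[0,0,0,17.2,20.4,0,2]]
  ]
}}

```text
clock: 26.77
tool_pos: [0.4806, 0.0245, 0.0932]
orientation: [179.9, 0.1, -22.8]
force: [0.5, 1.0, -1.3]
opening: 0.0293
gripper_force: 30.0
```

>>> {"op": "play_rows", "data": {
  "commands": [
    [[0,0,0,1.2,1.4,0,2],[0,0,0,1.9,2.2,0,2],[0,0,0,1.9,2.2,1,2],[0,0,0,1.9,2.2,2.2,2],[0,0,0,1.9,2.2,3,2],[0,0,0,1.9,2.2,3,2],[0,0,0,1.9,2.2,3,2]]
  ]
}}

```text
clock: 27.35
tool_pos: [0.4896, -0.0005, 0.0638]
orientation: [179.9, 0.1, -22.7]
force: [-1.5, 0.0, -0.2]
opening: 0.0289
gripper_force: 30.0
```

```bash
python3 leg.py | sed -n '1p;9p'
```

```text
t 27.35 pos mm [489.64  -0.48  63.76] [179.91   0.09 -22.73] open mm 28.9 F [-1.54  0.05 -0.18] q [ 23.    11.   -32.44  -0.   -46.69  44.27]
blue tray from here [ 0.05  0.04 -2.62] from prev [19.13 22.55  0.  ]
```

Commanded z is about 64.9 mm, and touchdown should come near −11.2 mm.

>>> {"op": "play_rows", "data": {
  "commands": [
    [[0,0,0,0,0,1.2,2],[0,0,0,0,0,3,2],[0,0,0,0,0,4.8,2],[0,0,0,0,0,6,2],[0,0,0,0,0,6.8,2],[0,0,0,0,0,7.2,2],[0,0,0,0,0,7.4,2],[0,0,0,0,0,7.5,2]]
  ]
}}

```text
clock: 28.02
tool_pos: [0.4908, -0.0006, -0.01]
orientation: [-180.0, -0.0, -22.8]
force: [0.1, 0.5, -0.9]
opening: 0.0293
gripper_force: 30.0
```

>>> {"op": "play_rows", "data": {
  "commands": [
    [[0,0,0,0,0,0.05,2],[0,0,0,0,0,0.1,2],[0,0,0,0,0,0.1,2],[0,0,0,0,0,0.1,2],[0,0,0,0,0,0.1,2]]
  ]
}}

```text
clock: 28.43
tool_pos: [0.4906, -0.0009, -0.011]
orientation: [-180.0, -0.0, -22.8]
force: [0.6, 0.4, -1.4]
opening: 0.0292
gripper_force: 30.0
```

>>> {"op": "play_rows", "data": {
  "commands": [
    [[0,0,0,0,0,0.03,2],[0,0,0,0,0,0.05,2],[0,0,0,0,0,0.05,2],[0,0,0,0,0,0.05,2]]
  ]
}}

```text
clock: 28.77
tool_pos: [0.4907, -0.0009, -0.0111]
orientation: [-180.0, -0.0, -22.8]
force: [-3.0, 0.5, 8.4]
opening: 0.0292
gripper_force: 30.0
```

>>> {"op": "play_rows", "data": {
  "commands": [
    [[0,0,0,0,0,0,3.2],[0,0,0,0,0,0,4],[0,0,0,0,0,0,5],[0,0,0,0,0,0,6],[0,0,0,0,0,0,6],[0,0,0,0,0,-2.0,6],[0,0,0,0,0,-5,6],[0,0,0,0,0,-9,6]]
  ]
}}

```text
clock: 29.43
tool_pos: [0.4882, -0.0017, 0.077]
orientation: [179.8, 0.3, -22.8]
force: [1.1, 1.8, -0.4]
opening: 0.0599
gripper_force: 0.0
```

>>> {"op": "play_rows", "data": {
  "commands": [
    [[0,0,0,0,0,-4,6],[0,0,0,0,0,-8,6],[0,0,0,-1.5,-3.5,-8,6],[0,0,0,-3,-7,-8,6],[0,0,0,-4.5,-10.5,-8,6],[0,0,0,-6,-14,-8,6],[0,0,0,-7.5,-17.5,-8,6],[0,0,0,-9,-21,-8,6]]
  ]
}}

```text
clock: 30.1
tool_pos: [0.4883, 0.2293, 0.1583]
orientation: [-180.0, -0.0, -22.8]
force: [1.2, 0.1, -0.1]
opening: 0.0602
gripper_force: 0.0
```

>>> {"op": "play_rows", "data": {
  "commands": [
    [[0,0,0,-1.5,-3.5,0,6],[0,0,0,-3,-7,0,6],[0,0,0,-4.5,-10.5,0,6],[0,0,0,-6,-14,0,6],[0,0,0,-7,-17,0,6],[0,0,0,-7,-17,0,6],[0,0,0,-7,-17,0,6]]
  ]
}}

```text
clock: 30.68
tool_pos: [0.4895, 0.4128, 0.1569]
orientation: [179.9, 0.0, -22.7]
force: [0.7, -0.0, -0.4]
opening: 0.0598
gripper_force: 0.0
```

```bash
python3 leg.py | sed -n '1p'
python3 - <<'E'
from h import *
S,T=snap("scene"),snap("top")
a=cv2.resize(S["color"][120:300,120:490],(800,389),interpolation=cv2.INTER_CUBIC)
b=cv2.resize(T["color"][140:280,120:450],(495,210),interpolation=cv2.INTER_CUBIC)
c=np.zeros((600,800,3),np.uint8); c[:389]=a; c[389:599,:495]=b
cv2.imwrite("pics/end.png",c[:,:,::-1])
s=fix(S)
for k in("oil_bottle","eyepiece"): print(k,[(np.round(r["bbox"],1).tolist(),round(r["conf"],2)) for r in ctrl.find_in(S,k)[:1]])
E
```

```text
t 30.68 pos mm [489.51 412.76 156.9 ] [179.9    0.03 -22.68] open mm 59.8 F [ 0.66 -0.01 -0.38] q [ 57.56  18.95  -7.16  -0.01 -63.99   9.76]
oil_bottle [([155.8, 188.4, 16.0, 25.8], 0.49)]
eyepiece [([456.4, 247.5, 22.0, 26.1], 0.71)]
```

View pics/end.png

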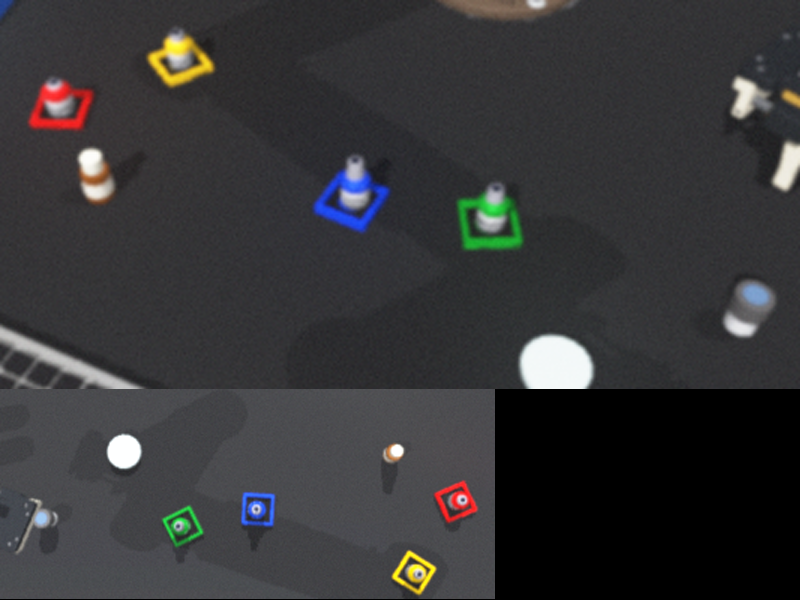

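The final view shows each objective upright inside the tray of its colour. The bottle (scene ~164,201) and the eyepiece (467,260) are where they started, and the arm is clear of everything.

```bash
python3 -c "
from plant import ctrl; print(ctrl.close_job())"
```

```text
the job is handed in; nothing more can be done
None
```

The job is handed in: in the final pictures all four objectives stand upright in the trays of their own colour, the oil bottle and eyepiece are where they started, and it took about 31 s of the 115 s allowed.

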